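Clear the flow plate and set out a cone mould

TASK

Get the glass flow plate ready for the next cement paste test: hold the scraper block and use it to push all five crumbs of hardened cement off the plate into the steel pan beside it, then stand the scraper back on the bench. Then lift only the top cone mould off the nested stack and stand it wide end down on the ring at the middle of the plate. Be gentle with the glass, touch the crumbs with nothing but the scraper, and leave the other two moulds, the rule, the beaker and the bottle as they are.

Things in the scene. Friction and masses are not known exactly. Their poses are not given: they have to be found in the camera images.
- plate: Square greenish glass plate, 280 x 280 x 8 mm, fixed on a grey levelling frame; the glass top is 46 mm above the bench. Origin: on the bench under the plate's centre; x and y run along its edges, z up. Yaw within about 0.12 rad of the world axes.
- plate_mid (a point): The middle of the glass top (46 mm above the bench), marked by a thin etched cross and a ring of 80 mm diameter; axes as the plate's.
- pan: Open steel crumb pan, 290 mm (its x, along the plate's x) x 100 mm (its y) x 22 mm high, walls 2.5 mm, fixed on the bench along the plate's +y or -y edge; its near rim is tucked 6 mm under the overhanging glass edge, lower than the glass, so what is pushed over that edge drops in. Origin: centre of its underside.
- scraper: Scraper block standing loose on the bench left or right of the plate, 75 mm high: white nylon sole 120 mm (its x) x 34 mm (its y) x 12 mm, wooden shoulder 30 mm wide up to 28 mm, above it a wooden grip 105 x 22 mm (pinch it across its y). About 0.22 kg. Origin: centre of the sole's underside, z up. Its x is within 0.4 rad of world x at the start.
- cone_top: Top mould of the nested stack: steel truncated cone, open at both ends, 60 mm high. Foot ring 76 mm across, 22 mm high; above it the outside narrows from 56 to 41 mm across: grip there, from above. Wall 2.5 mm. About 0.42 kg. Origin: centre of its underside, z up to the narrow end. It sits over the next mould with 1.5 mm play: lift it straight up at least 45 mm to come clear.
- cone_mid: The middle mould, same shape; its origin is 22 mm below that of the top one, its foot ring carries the foot ring of the top one. Stays where it is.
- cone_low: The lowest mould, same shape, standing on the bench on the other side of the plate from the scraper. Stays where it is.
- crumb1: Loose grey irregular crumb of hardened cement on the glass at the start, 31 to 36 x 25 to 29 mm and 18 mm high, about 25 g. Origin: its centre, 9 mm above its underside.
- crumb2: Loose grey irregular crumb of hardened cement on the glass at the start, 31 to 36 x 25 to 29 mm and 18 mm high, about 25 g. Origin: its centre, 9 mm above its underside.
- crumb3: Loose grey irregular crumb of hardened cement on the glass at the start, 31 to 36 x 25 to 29 mm and 18 mm high, about 25 g. Origin: its centre, 9 mm above its underside.
- crumb4: Loose grey irregular crumb of hardened cement on the glass at the start, 31 to 36 x 25 to 29 mm and 18 mm high, about 25 g. Origin: its centre, 9 mm above its underside.
- crumb5: Loose grey irregular crumb of hardened cement on the glass at the start, 31 to 36 x 25 to 29 mm and 18 mm high, about 25 g. Origin: its centre, 9 mm above its underside.
- rule: Bystander: loose flat aluminium rule, 300 x 34 x 5 mm, lying on the bench along the plate's edge on the side away from the pan. Origin: centre of its underside, length along its x.
- beaker: Bystander: loose steel beaker with a side handle, 98 mm across (136 with its handle), 93 mm high, standing beside the plate behind the scraper or the stack. Origin: centre of its underside.
- bottle: Bystander: loose white plastic bottle, 72 mm across, 160 mm high, standing beside the plate on the other side from the beaker. Origin: centre of its underside.
Mind the look-alikes: they are no part of the job. Leave any blue or pink look-alike of the scraper alone.

How it is judged:
On the way, in this order (a step that is already met when the one before it is completed fails the run):
1. all five crumbs lie in the pan (x of crumb1 in the frame of pan between -0.145 and 0.145 m and y of crumb1 in the frame of pan between -0.05 and 0.05 m and height (world z) of each of crumb1, crumb2, crumb3, crumb4, crumb5 below 0.046 m and x of crumb2 in the frame of pan between -0.145 and 0.145 m and y of crumb2 in the frame of pan between -0.05 and 0.05 m and x of crumb3 in the frame of pan between -0.145 and 0.145 m and y of crumb3 in the frame of pan between -0.05 and 0.05 m and x of crumb4 in the frame of pan between -0.145 and 0.145 m and y of crumb4 in the frame of pan between -0.05 and 0.05 m and x of crumb5 in the frame of pan between -0.145 and 0.145 m and y of crumb5 in the frame of pan between -0.05 and 0.05 m), for 0.2 s.
2. the scraper stands on the bench again, let go, outside the pan (height (world z) of scraper below 0.012 m and angle between scraper's own z axis and vertical below 0.1 rad and linear speed of scraper below 0.02 m/s and (y of scraper in the frame of pan above 0.06 m or y of scraper in the frame of pan below -0.06 m or x of scraper in the frame of pan above 0.16 m or x of scraper in the frame of pan below -0.16 m) and contact force between the fingers and scraper below 0.1 N), for 0.2 s.
3. the top mould stands wide end down on the middle of the plate (horizontal distance between cone_top and plate_mid below 0.015 m and z of cone_top in the frame of plate_mid between -0.003 and 0.003 m and angle between cone_top's own z axis and vertical below 0.05 rad and linear speed of cone_top below 0.02 m/s), for 0.2 s.
At the end, for the whole second after the job is handed in: All crumbs lie in the pan, centres below the top of the glass; the scraper stands on its sole on the bench outside the pan; the top mould rests wide end down, flat on the glass, within 15 mm of the middle; the other two moulds are upright, within 20 mm of where they were (all of step 1 and all of step 3 and height (world z) of scraper below 0.012 m and angle between each of scraper, cone_mid, cone_low's own z axis and vertical below 0.1 rad and linear speed of scraper below 0.02 m/s and (y of scraper in the frame of pan above 0.06 m or y of scraper in the frame of pan below -0.06 m or x of scraper in the frame of pan above 0.16 m or x of scraper in the frame of pan below -0.16 m) and distance of each of cone_mid, cone_low from where it was at the start of the episode below 0.02 m); the robot touches nothing.
It fails at once if the gripper, the arm or the top mould touches a crumb (contact force between any of the fingers, the arm, cone_top and crumb1 above 0.3 N or contact force between any of the fingers, the arm, cone_top and crumb2 above 0.3 N or contact force between any of the fingers, the arm, cone_top and crumb3 above 0.3 N or contact force between any of the fingers, the arm, cone_top and crumb4 above 0.3 N or contact force between any of the fingers, the arm, cone_top and crumb5 above 0.3 N).
It fails at once if the glass plate is struck or pressed with more than 250 N (contact force between anything else and plate above 250 N).
It fails at once if one of the other two moulds is shifted by more than 30 mm or tipped (distance of any of cone_mid, cone_low from where it was at the start of the episode above 0.03 m or angle between any of cone_mid, cone_low's own z axis and vertical above 0.25 rad).
It fails at once if the rule, the beaker or the bottle is shifted by more than 20 mm or the bottle or beaker tipped (distance of any of rule, beaker, bottle from where it was at the start of the episode above 0.02 m or angle between any of beaker, bottle's own z axis and vertical above 0.3 rad).
It fails at once if the top mould is dropped or banged down on the glass (faster than 0.3 m/s within 12 mm of it) (horizontal distance between cone_top and plate_mid below 0.17 m and z of cone_top in the frame of plate_mid below 0.012 m and linear speed of cone_top above 0.3 m/s).
It also fails if it takes over 72 s, if anything falls off the work surface, if the arm or the gripper's body presses on something with over 40 N, if the wrist force passes 120 N, or if a joint passes its speed limit or range.

ROBOT

A 7-joint arm with a two-finger parallel gripper is mounted at the origin on the work surface. World frame = base frame: x ahead of the robot, y to its left, z up, the work surface at z = 0. Lengths are in m, angles in rad, forces in N, time in s.
With the tool pointing down it reaches from about 0.425 to 0.95 m from the base axis. Payload 4.7 kg.
Tool frame: the origin (TCP) lies between the finger pads; the fingertips stand 25 mm ahead of it and the grasp point (between the pads) lies 6 mm ahead of it; z points along the fingers, y is the line along which they close (so a half turn about z gives the same grasp; the last joint's range is limited). The gripper opens to 85 mm and grips with 20 to 120 N. Pads are 22 mm wide; open, the fingers measure 114 mm over their backs; the gripper's body (76 mm by 85 mm) begins 54 mm behind the grasp point. The pads swing forward as they close: fully open they stand 13 mm farther back than shut.
Start: joints at [1.205, 0.469, -0.049, 1.532, 0.024, 1.141, -0.082], TCP at [0.223, -0.637, 0.23] pointing down, gripper open.
Joint ranges: [-2.59, 2.59], [-0.33, 1.99], [-1.39, 1.29], [0.1, 2.45], [-1.04, 4.18], [0.21, 1.99], [-2.66, 2.66]. Speed limits (rad/s): [2.57, 2.57, 3.14, 3.14, 3.14, 3.14, 3.14].

INTERFACE

Orientations are given as a 3x3 rotation matrix whose columns are the frame's x, y, z axes.
In Python, from rig import * gives the robot as it stands. Calls block until the motion is done:
- movep(position, orientation): joint-space move of the TCP to a pose.
- move_l(position, attitude=None, feed=0.15, until_force=None): straight line of the TCP; attitude=None keeps the orientation; feed is the mean speed in m/s. With until_force (N) it stops when the force on the tool has changed by that much, and returns True; else False.
- move_joints(angles): joint-space move.
- command_gripper(opening, newtons=None): finger opening in m; newtons is the grip in N (None keeps the last); returns when the fingers have stopped.
- sleep(seconds).
- inverse_kinematics(position, orientation): joint angles nearest the present ones, or None.
- sense(): the state.
- camera(name): name is "scene" or "side" or "wrist"; returns (picture, depth): 400x640x3 uint8, red, green, blue; 400x640 float32, m along the optical axis (not along the pixel's ray), 0 where there is no reading.
- camera_params(name): a dict with "K" (3x3 intrinsics, pixels), "position" and "rotation" of the camera in the world; the wrist camera has in their place "tool_from_camera" (4x4, takes a point from camera to tool coordinates, whose origin is the TCP and whose axes are the flange's). Camera axes: x right, y down, z forward; pixel columns grow to the right and rows downward; lengths in m; the calibration is good to about 2 mm. A picture is of the moment at which its call begins: read the wrist's pose just before it. camera_params takes no time and is no camera call.
A pose or a line that the arm cannot do raises Unreachable and nothing moves.
- finish_job(): hands the job in; it is judged then, once.
The state is a dict: "time_s": time; "joint_pos": joint angles; "qd": joint speeds; "joint_efforts": joint torques, N m; "position": TCP position; "tcp_rot": TCP orientation; "wrist_force": force on the tool from outside, world axes, zero at the start; "ft_torque": the same for the moment, N m; "finger_gap": finger opening in m; "gripper_force": force on a finger pad.
Only numpy, scipy, OpenCV 4.12 (cv2) and the standard library are available. Lean on these libraries where they do the work, as an engineer would, in place of code of your own. Each camera call takes 0.05 s, during which the arm holds its last target. There are 200 camera calls.

## Working session

There is one attempt and no reset: what is moved stays moved. The work goes in short steps, each a Python script; the robot and the scene stay as the last script left them, time stands still between calls to the robot, and variables do not carry over. Pictures are saved under pics/ and viewed, at most 10 in all, crops included, and the job is handed in when it is done.

```bash
ls; mkdir -p pics
python3 - <<'E'
from rig import *
import cv2,numpy as np
for n in("scene","side"):
    p,d=camera(n); np.savez(f"pics/{n}0.npz",p=p,d=d); cv2.imwrite(f"pics/{n}0.png",p[:,:,::-1])
    c=camera_params(n); print(n,c["K"].tolist(),np.round(c["position"],3),np.round(c["rotation"],3).tolist())
print(camera_params("wrist")); s=sense(); print(s["time_s"],s["tcp_rot"],s["position"])
E
```

```text
pics
scene [[370.9734221106103, 0.0, 325.8087490461399], [0.0, 370.9734221106103, 199.54388826100796], [0.0, 0.0, 1.0]] [1.199 0.315 0.829] [[-0.344, 0.668, -0.66], [0.939, 0.245, -0.242], [0.0, -0.703, -0.711]]
side [[363.4673304882061, 0.0, 316.9533244173948], [0.0, 363.4673304882061, 194.08638707568932], [0.0, 0.0, 1.0]] [-0.074  0.93   0.817] [[-0.848, -0.298, 0.439], [-0.531, 0.5, -0.685], [-0.016, -0.813, -0.582]]
{'K': array([[296.02776173,   0.        , 316.6887622 ],
       [  0.        , 296.02776173, 200.7589589 ],
       [  0.        ,   0.        ,   1.        ]]), 'tool_from_camera': array([[-4.19969815e-04, -9.55950373e-01, -2.93528035e-01,
         7.52997448e-02],
       [ 9.99999886e-01, -4.68750085e-04,  9.58411056e-05,
        -3.30456519e-04],
       [-2.29210632e-04, -2.93527961e-01,  9.55950461e-01,
        -1.44095152e-01],
       [ 0.00000000e+00,  0.00000000e+00,  0.00000000e+00,
         1.00000000e+00]])}
0.1 [[ 9.43796043e-01  3.30527760e-01 -6.55726410e-04]
 [ 3.30528398e-01 -9.43794700e-01  1.59436099e-03]
 [-9.18905447e-05 -1.72148779e-03 -9.99998514e-01]] [ 0.22291785 -0.63659539  0.22887782]
```

View pics/scene0.png

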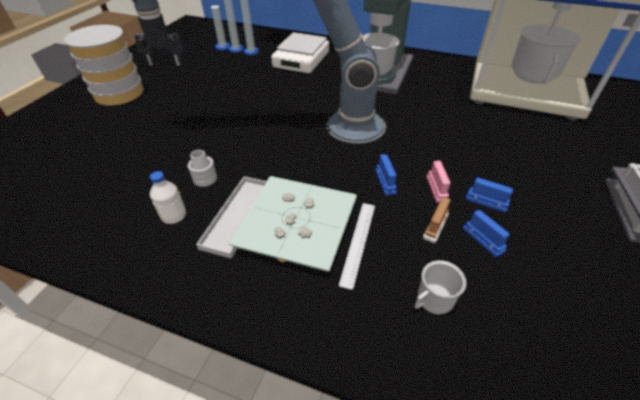

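View pics/side0.png

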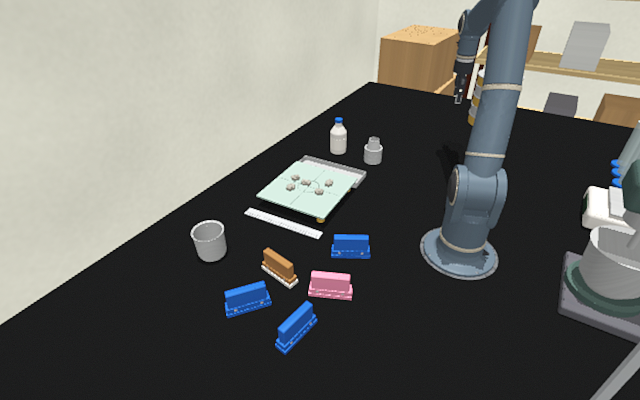

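Scene view: glass plate centred near (296,216), five crumbs on it at (288,197), (309,203), (291,218), (280,232), (305,232). The pan is on its left, at (232,218), and the rule is at (358,245). The stack is at (202,168), the bottle at (168,200) and the beaker at (440,287).
Scraper candidates: wood and white block (437,220), blue ones (386,175), (490,193), (487,232), pink (438,181). I choose the wooden one with a white sole at (437,220), side view (279,267).

```bash
cat > h.py <<'E'
import cv2,numpy as np
def cloud(p,d,K,pos,R):
    v,u=np.mgrid[:400,:640]; K=np.array(K)
    c=np.stack([(u-K[0,2])/K[0,0]*d,(v-K[1,2])/K[1,1]*d,d],-1)
    w=c@np.array(R).T+pos; w[d<=0]=np.nan; return w
def ray(K,pos,R,uv,z):
    r=np.array(R)@np.linalg.inv(K)@np.array([uv[0],uv[1],1.]); pos=np.array(pos); return pos+r*(z-pos[2])/r[2]
E
cat > m.py <<'E'
from rig import *
from h import *
for n in("scene","side"):
    z=np.load(f"pics/{n}0.npz"); p,d=z["p"],z["d"]; c=camera_params(n); w=cloud(p,d,c["K"],c["position"],c["rotation"])
    hsv=cv2.cvtColor(p,cv2.COLOR_RGB2HSV); H,S,V=cv2.split(hsv)
    reg=(w[...,0]>.2)&(w[...,0]<1.1)&(abs(w[...,1])<.7)&(w[...,2]>-.02)&(w[...,2]<.25)
    g=reg&(p[...,1].astype(int)-p[...,0]>8)&(V>120)&(abs(w[...,2]-.046)<.012)
    gm=cv2.morphologyEx(g.astype(np.uint8),cv2.MORPH_CLOSE,np.ones((9,9)))
    cn=max(cv2.findContours(gm,0,2)[0],key=cv2.contourArea)
    P=np.array([ray(c["K"],c["position"],c["rotation"],q[0],.046)[:2] for q in cn]).astype(np.float32)
    print(n,"plate z",np.nanmedian(w[g][:,2]),cv2.minAreaRect(P))
    ins=cv2.drawContours(np.zeros((400,640),np.uint8),[cv2.convexHull(cn)],-1,1,-1)
    cr=((ins>0)&~g&(w[...,2]>.054)).astype(np.uint8)
    k,l,st,ce=cv2.connectedComponentsWithStats(cr)
    for i in range(1,k):
        if st[i,4]>15: q=w[l==i]; print(" crumb",ce[i].round(),st[i,4],np.nanmean(q,0).round(3),np.ptp(q[:,:2],0).round(3),np.nanmax(q[:,2]).round(3))
    for name,m in(("wood",reg&(H<20)&(S>100)&(V>60)),("any",reg&(V>70)&(w[...,2]>.004)&(ins==0))):
        k,l,st,ce=cv2.connectedComponentsWithStats(m.astype(np.uint8))
        for i in range(1,k):
            if st[i,4]>40:
                q=w[l==i]; mr=cv2.minAreaRect(q[:,:2].astype(np.float32)); print(" ",name,ce[i].round(),st[i,4],np.round(mr[0],3),np.round(mr[1],3),round(mr[2],1),"z",np.percentile(q[:,2],[1,50,99]).round(3))
E
python3 m.py
```

```text
scene plate z 0.04594577542825523 ((0.5692741870880127, -0.0069456398487091064), (0.28378161787986755, 0.28048884868621826), 2.794196605682373)
 crumb [287. 196.] 75 [ 0.511 -0.057  0.061] [0.028 0.033] 0.067
 crumb [309. 203.] 71 [0.513 0.012 0.061] [0.029 0.029] 0.066
 crumb [290. 218.] 82 [ 0.587 -0.014  0.061] [0.039 0.026] 0.068
 crumb [279. 232.] 85 [ 0.642 -0.023  0.06 ] [0.031 0.031] 0.067
 crumb [304. 232.] 100 [0.619 0.041 0.06 ] [0.033 0.034] 0.066
  wood [438. 216.] 429 [0.384 0.375] [0.037 0.196] 80.3 z [-0.001  0.069  0.078]
  any [201. 168.] 718 [ 0.48  -0.374] [0.065 0.075] 51.0 z [0.006 0.063 0.105]
  any [386. 175.] 511 [0.287 0.187] [0.119 0.034] 31.0 z [0.006 0.046 0.078]
  any [438. 200.] 1092 [0.347 0.362] [0.278 0.064] 7.1 z [0.005 0.051 0.078]
  any [166. 199.] 1153 [ 0.654 -0.367] [0.054 0.076] 55.0 z [0.006 0.089 0.161]
  any [226. 218.] 638 [ 0.584 -0.194] [0.299 0.114] 6.6 z [0.004 0.014 0.034]
  any [490. 194.] 938 [0.271 0.505] [0.12  0.035] 80.7 z [0.005 0.044 0.078]
  any [356. 247.] 825 [0.559 0.176] [0.301 0.034] 4.4 z [0.004 0.006 0.009]
  any [487.
[... 683 characters left out ...]

  any [338. 137.] 457 [ 0.639 -0.363] [0.07  0.053] 30.6 z [0.006 0.077 0.158]
  any [372. 151.] 374 [ 0.47 -0.37] [0.075 0.071] 25.9 z [0.006 0.057 0.1  ]
  any [337. 167.] 258 [ 0.584 -0.197] [0.106 0.296] 89.2 z [0.004 0.012 0.02 ]
  any [209. 240.] 1098 [0.662 0.407] [0.092 0.099] 48.2 z [0.008 0.058 0.091]
  any [350. 246.] 813 [0.282 0.192] [0.118 0.032] 30.0 z [0.005 0.043 0.074]
  any [278. 267.] 757 [0.422 0.375] [0.033 0.12 ] 80.5 z [0.005 0.044 0.075]
  any [330. 285.] 991 [0.26  0.355] [0.12  0.037] 25.3 z [0.005 0.044 0.074]
  any [246. 299.] 1082 [0.425 0.509] [0.12  0.033] 52.4 z [0.005 0.044 0.075]
  any [295. 327.] 1086 [0.265 0.508] [0.12  0.033] 80.2 z [0.005 0.047 0.075]
```

Run:
```python
import cv2
a=cv2.imread("pics/scene0.png")[130:300,360:530]; b=cv2.imread("pics/side0.png")[230:360,200:370]
a=cv2.resize(a,(400,400),interpolation=2);b=cv2.resize(b,(400,306),interpolation=2)
b=cv2.copyMakeBorder(b,0,94,0,0,0); cv2.imwrite("pics/crop.png",cv2.hconcat([a,b]))
```

```text
(no output)
```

View pics/crop.png

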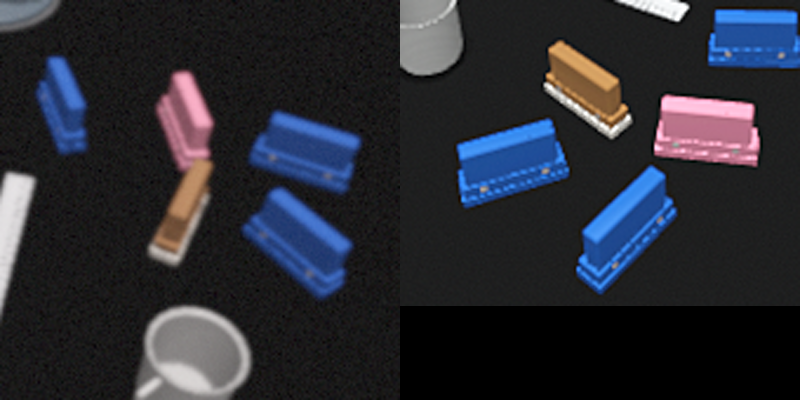

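The crop confirms it: the only wood and white block is at crop (185,210) left / (590,90) right, clear of the pink one. The two fixed cameras disagree by about 7 mm, so I'll take wrist views on the way from stack to plate to scraper.

```bash
cat >> h.py <<'E'
def down(yaw):
    c,s=np.cos(yaw),np.sin(yaw); return np.array([[c,s,0],[s,-c,0],[0,0,-1.]])
def shot(name):
    from rig import sense,camera,camera_params
    s=sense(); p,d=camera("wrist"); c=camera_params("wrist"); T=np.eye(4); T[:3,:3]=s["tcp_rot"]; T[:3,3]=s["position"]; T=T@c["tool_from_camera"]
    np.savez(f"pics/{name}.npz",p=p,d=d,K=c["K"],T=T); cv2.imwrite(f"pics/{name}.png",p[:,:,::-1])
    return p,d,c["K"],T,cloud(p,d,c["K"],T[:3,3],T[:3,:3])
E
python3 - <<'E'
from rig import *
from h import *
for n,xyz,y in(("ws",(.475,-.372,.28),.1),("wp",(.55,-.003,.34),.047),("wc",(.424,.374,.25),-.166)):
    movep(xyz,down(y)); sleep(.15); shot(n); print(sense()["time_s"],sense()["position"])
a=[cv2.resize(cv2.imread(f"pics/{n}.png"),(400,250)) for n in("ws","wp","wc")]
cv2.imwrite("pics/w3.png",cv2.vconcat([cv2.hconcat(a[:2]),cv2.hconcat([a[2],a[2]*0])]))
E
```

```text
1.6833 [ 0.47418089 -0.37319579  0.27975064]
3.3083 [ 0.5500443  -0.00429991  0.3397097 ]
5.0167 [0.42498353 0.37302938 0.2502371 ]
```

View pics/w3.png

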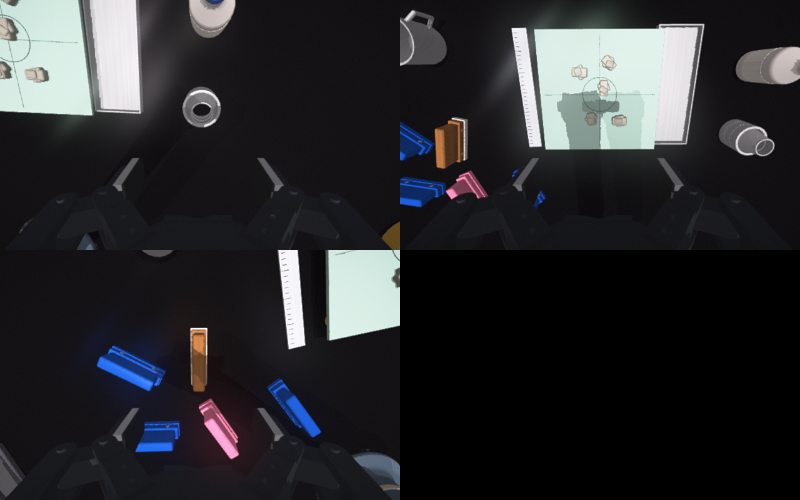

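The wrist mosaic shows the stack at (202,107) in the first panel, the whole plate with crumbs and pan in the second, and the wooden scraper below the gripper at (199,358) in the third. Next I measure each of them.

```bash
cat > m2.py <<'E'
from h import *
def ld(n):
    z=np.load(f"pics/{n}.npz"); return z["p"],z["K"],z["T"],cloud(z["p"],z["d"],z["K"],z["T"][:3,3],z["T"][:3,:3])
def rp(K,T,pts,z): return np.array([ray(K,T[:3,3],T[:3,:3],q,z)[:2] for q in pts],np.float32)
def rect(r): return np.round(r[0],4),np.round(r[1],4),round(r[2],2)
p,K,T,w=ld("wp"); a=p.astype(int)
g=(abs(w[...,2]-.046)<.008)&(a[...,1]-a[...,0]>5)
gm=cv2.morphologyEx(g.astype(np.uint8),cv2.MORPH_OPEN,np.ones((3,3)))
cn=max(cv2.findContours(gm,0,2)[0],key=cv2.contourArea)
print("plate",rect(cv2.minAreaRect(rp(K,T,cn[:,0],.046))),np.median(w[g][:,2]))
hull=cv2.drawContours(np.zeros(gm.shape,np.uint8),[cv2.convexHull(cn)],-1,1,-1)
k,l,st,ce=cv2.connectedComponentsWithStats(((hull>0)&(w[...,2]>.0535)).astype(np.uint8))
for i in range(1,k):
    if st[i,4]>60:
        q=w[l==i]; print("crumb",ce[i].round(),st[i,4],q.min(0).round(3),q.max(0).round(3))
k,l,st,ce=cv2.connectedComponentsWithStats(((w[...,1]<-.12)&(w[...,1]>-.28)&(w[...,2]>.001)&(w[...,2]<.03)&(hull==0)&(a.sum(2)>200)).astype(np.uint8))
i=1+st[1:,4].argmax(); q=w[l==i]; print("pan",rect(cv2.minAreaRect(q[:,:2].astype(np.float32))),q[:,2].max())
p,K,T,w=ld("ws")
m=(abs(w[...,2]-.104)<.006)&(abs(w[...,0]-.475)<.06)&(abs(w[...,1]+.372)<.06)
pt=np.argwhere(m)[:,::-1].astype(np.float32); c,r=cv2.minEnclosingCircle(rp(K,T,pt,.104)); print("cone top",np.round(c,4),r,np.median(w[m][:,2]))
for zz in(.066,):
    m=(abs(w[...,2]-zz)<.004)&(abs(w[...,0]-.475)<.06)&(abs(w[...,1]+.372)<.06)
    pt=np.argwhere(m)[:,::-1]; c,r=cv2.minEnclosingCircle(rp(K,T,pt,zz)); print("ring",zz,np.round(c,4),r)
p,K,T,w=ld("wc"); h=cv2.cvtColor(p,cv2.COLOR_RGB2HSV)
m=(h[...,0]<22)&(h[...,1]>100)&(abs(w[...,2]-.075)<.006)&(w[...,1]>.3)
pt=np.argwhere(m)[:,::-1]; print("grip",rect(cv2.minAreaRect(rp(K,T,pt,.075))),np.median(w[m][:,2]))
E
python3 m2.py
```

```text
plate (array([ 0.5674, -0.0066]), array([0.279 , 0.2793]), 2.7) 0.04584315081349022
crumb [333. 100.] 402 [ 0.623 -0.039  0.055] [ 0.655 -0.007  0.066]
crumb [287. 115.] 441 [0.6   0.023 0.054] [0.632 0.058 0.067]
crumb [325. 140.] 388 [ 0.566 -0.029  0.054] [ 0.602 -0.001  0.067]
crumb [305. 190.] 326 [ 0.495 -0.003  0.054] [0.527 0.026 0.065]
crumb [351. 193.] 366 [ 0.494 -0.074  0.054] [ 0.523 -0.039  0.066]
pan (array([ 0.5799, -0.1972]), array([0.3012, 0.1127]), 3.23) 0.024595624571933872
cone top [ 0.4755 -0.3793] 0.021415621042251587 0.10341839440956022
ring 0.066 [ 0.4746 -0.3795] 0.037829745560884476
grip (array([0.424 , 0.3727]), array([0.0212, 0.1022]), 80.9) 0.07463270692762186
```

```bash
cat >> h.py <<'E'
PC=np.array([.5674,-.0066]); PY=.0471; SC=np.array([.424,.3727]); SY=-.159; CONE=np.array([.475,-.3794])
def pl(x,y,z):
    c,s=np.cos(PY),np.sin(PY); return np.array([PC[0]+c*x-s*y,PC[1]+s*x+c*y,z])
E
python3 - <<'E'
from rig import *
from h import *
t=lambda m:print(m,round(sense()["time_s"],2),sense()["position"].round(4) if hasattr(sense()["position"],'round') else sense()["position"],np.round(sense()["wrist_force"],1),round(sense()["finger_gap"],4))
R=down(SY)
move_l([*SC,.12],R,feed=.2); move_l([*SC,.060],R,feed=.1); t("at")
command_gripper(.0,60); t("gripped")
move_l([*SC,.20],R,feed=.2); t("lifted")
P=down(PY)
movep(pl(-.069,.08,.20),P); t("over")
print(move_l(pl(-.069,.08,.113),P,feed=.2), move_l(pl(-.069,.08,.100),P,feed=.02,until_force=6)); t("touch")
z=sense()["position"][2]; open("z.txt","w").write(str(float(z)))
E
```

```text
at 6.57 [0.4244 0.3731 0.0605] [0.1 0.2 0.4] 0.0855
gripped 7.17 [0.4242 0.3726 0.0604] [ 0.  -1.2  3.8] 0.0205
lifted 8.03 [0.4231 0.3719 0.1985] [ 0.3 -0.1 -2.3] 0.0203
over 9.21 [0.4946 0.0716 0.1996] [ 0.   0.6 -1.2] 0.0206
False True
touch 10.24 [0.4954 0.0701 0.1064] [1.  0.2 4. ] 0.0206
```

```bash
cat > sweep.py <<'E'
import sys
from rig import *
from h import *
x,y0,y1,tag=float(sys.argv[1]),float(sys.argv[2]),float(sys.argv[3]),sys.argv[4]
P=down(PY); z=float(open("z.txt").read())+.0015
p=sense()["position"]
if p[2]>.15: movep(pl(x,y0,.20),P); move_l(pl(x,y0,z),P,feed=.12)
else: move_l(pl(x,y0,z),P,feed=.05)
move_l(pl(x,y1,z),P,feed=.07); print("end",np.round(sense()["position"],4),z,np.round(sense()["wrist_force"],1))
move_l(pl(x,y1+.01,.20),P,feed=.2)
movep(pl(-.02,.06,.33),P); sleep(.1)
p,d,K,T,w=shot(tag); print(round(sense()["time_s"],2),sense()["finger_gap"])
c,s=np.cos(PY),np.sin(PY); dx=w[...,:2]-PC; L=np.stack([dx[...,0]*c+dx[...,1]*s,-dx[...,0]*s+dx[...,1]*c],-1)
m=(abs(L[...,0])<.15)&(L[...,1]>-.24)&(L[...,1]<.145)&(((w[...,2]>.0535)&(L[...,1]>-.15)&(w[...,2]<.08))|((L[...,1]<-.143)&(w[...,2]>.009)&(w[...,2]<.05)&(L[...,1]>-.228)))
k,l,st,ce=cv2.connectedComponentsWithStats(m.astype(np.uint8))
for i in range(1,k):
    if st[i,4]>60: q=L[l==i]; print(ce[i].round(),st[i,4],q.min(0).round(3),q.max(0).round(3),w[l==i][:,2].max().round(3))
E
python3 sweep.py -.069 .08 -.15 sA
```

```text
end [ 0.5055 -0.1595  0.1079] 0.10786778945173307 [-0.8 -0.2 -1.5]
15.65 0.020518991499284097
[375.  96.] 442 [ 0.054 -0.036] [ 0.087 -0.004] 0.066
[326. 112.] 460 [0.035 0.027] [0.066 0.061] 0.065
[365. 138.] 423 [-0.001 -0.023] [0.034 0.005] 0.065
[455. 184.] 215 [-0.074 -0.169] [-0.043 -0.151] 0.031
[475. 185.] 368 [-0.076 -0.212] [-0.048 -0.177] 0.023
[467. 228.] 219 [-0.137 -0.228] [-0.133 -0.151] 0.024
```

View pics/sA.png

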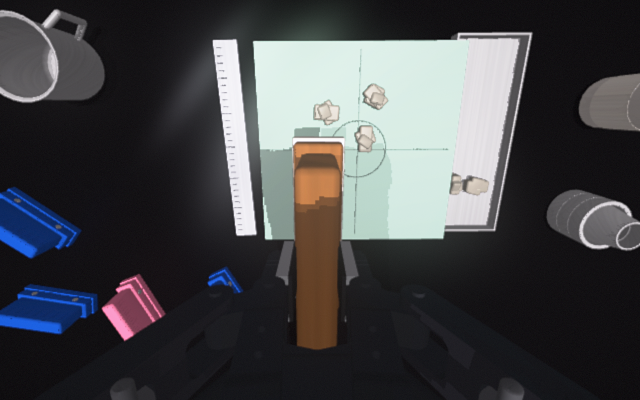

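Two crumbs are in the pan, at (456,184) and (476,185). Three remain on the glass, at (375,96), (326,112) and (365,138). Sweep B next.

```bash
python3 sweep.py .0425 .1 -.15 sB
```

```text
end [ 0.617  -0.1542  0.1079] 0.10786778945173307 [ 1.3  0.  -1.9]
22.68 0.020480352600291164
[484. 102.] 867 [ 0.035 -0.205] [ 0.093 -0.171] 0.023
[461. 136.] 246 [-0.002 -0.168] [ 0.034 -0.15 ] 0.03
[455. 185.] 217 [-0.073 -0.169] [-0.043 -0.151] 0.031
[475. 186.] 369 [-0.077 -0.213] [-0.048 -0.177] 0.022
[467. 229.] 185 [-0.136 -0.228] [-0.133 -0.151] 0.025
```

View pics/sB.png

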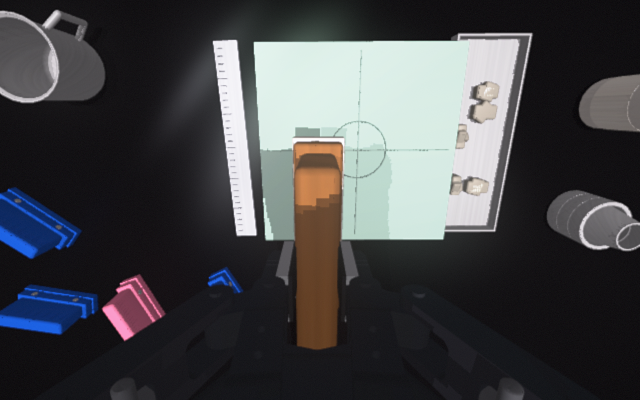

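All five crumbs are in the pan, at (487,91), (484,112), (461,136), (455,185) and (476,186), and the glass is clear. I'll put the scraper back where it stood.

```bash
cat > t.py <<'E'
from rig import *
from h import *
def t(m): s=sense(); print(m,round(s["time_s"],2),np.round(s["position"],4),np.round(s["wrist_force"],1),round(s["finger_gap"],4))
E
python3 - <<'E'
from t import *
R=down(SY)
movep([*SC,.20],R); move_l([*SC,.07],R,feed=.15); print(move_l([*SC,.056],R,feed=.02,until_force=5)); t("down")
command_gripper(.085); t("open"); move_l([*SC,.20],R,feed=.2); sleep(.1)
p,d,K,T,w=shot("back"); h=cv2.cvtColor(p,cv2.COLOR_RGB2HSV)
m=(h[...,0]<22)&(h[...,1]>100)&(abs(w[...,2]-.075)<.008)&(w[...,1]>.3); print("scraper",m.sum(),w[m].mean(0),np.percentile(w[m][:,2],[2,98]))
movep([*CONE,.25],down(.1)); move_l([*CONE,.14],down(.1),feed=.2); move_l([*CONE,.096],down(.1),feed=.06); t("cone")
command_gripper(0,60); t("grip")
E
```

```text
True
down 25.59 [0.4241 0.3727 0.0604] [ 0.8 -0.8  5.2] 0.0201
open 26.23 [0.4234 0.3719 0.0595] [ 0.6  0.2 -1. ] 0.085
scraper 2466 [0.42609952 0.37202243 0.07436827] [0.07102103 0.07608389]
cone 31.48 [ 0.4752 -0.3796  0.0962] [-0.1  0.2  0.4] 0.0849
grip 32.0 [ 0.4753 -0.3801  0.0971] [-0.8  0.3  5.6] 0.0387
```

Run:
```python
from t import *
move_l([*CONE,.115],down(.1),feed=.04); sleep(.2); t("up1"); 
p,d=camera("side"); q=p[80:220,280:440]; 
p2,_=camera("scene"); q2=p2[100:240,130:290]
cv2.imwrite("pics/lift.png",cv2.resize(cv2.hconcat([q2[:,:,::-1].copy(),q[:,:,::-1].copy()]),(800,350),interpolation=2))
```

```text
up1 32.83 [ 0.4748 -0.3793  0.1147] [-1.  -0.4 -4.1] 0.0386
```

View pics/lift.png

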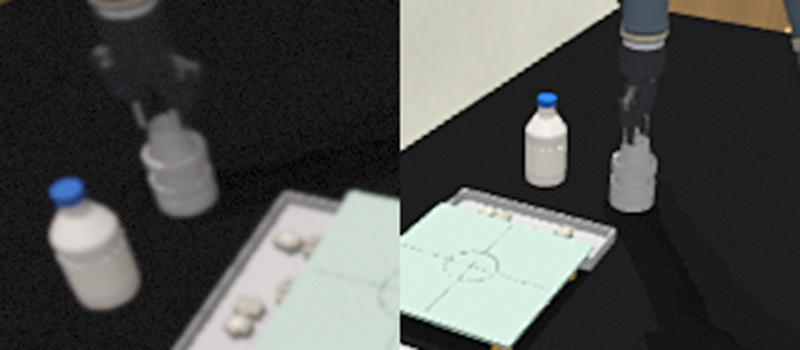

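The lift shows the top mould rising off the stack, with the wrist carrying 4.1 N, which is one mould. Continuing.

Run:
```python
from t import *
move_l([*CONE,.20],down(.1),feed=.12); t("up")
move_l([.50,-.30,.22],down(.1),feed=.2)
movep(pl(0,0,.20),down(.1)); sleep(.3); t("over")
for n in("side","scene"):
    p,d=camera(n); c=camera_params(n); w=cloud(p,d,c["K"],c["position"],c["rotation"])
    near=(np.hypot(*(w[...,:2]-PC).transpose(2,0,1))<.06)&(w[...,2]>.1)&(w[...,2]<.2)
    q=w[near]; print(n,near.sum(),"zmin",np.percentile(q[:,2],[0.5,2,5]).round(4))
    b=q[q[:,2]<np.percentile(q[:,2],.5)+.02]; print(" ring",b.min(0).round(3),b.max(0).round(3),cv2.minEnclosingCircle(b[:,:2].astype(np.float32)))
    lo,hi=np.argwhere(near).min(0),np.argwhere(near).max(0); print(lo,hi)
    cv2.imwrite(f"pics/over_{n}.png",cv2.resize(p[max(lo[0]-60,0):hi[0]+60,max(lo[1]-60,0):hi[1]+60,::-1].copy(),(400,400)))
cv2.imwrite("pics/over.png",cv2.hconcat([cv2.imread("pics/over_side.png"),cv2.imread("pics/over_scene.png")]))
```

```text
up 33.78 [ 0.4745 -0.3789  0.1992] [ 0.  -0.2 -3.9] 0.0388
over 35.82 [ 0.5674 -0.0077  0.2001] [ 0.1  0.8 -3.8] 0.0386
side 313 zmin [0.1439 0.1456 0.1478]
 ring [ 0.528 -0.038  0.143] [0.601 0.035 0.164] ((0.5618584156036377, -0.0033810592722147703), 0.03904784470796585)
[147 297] [168 317]
scene 618 zmin [0.1478 0.1497 0.1514]
 ring [ 0.536 -0.046  0.146] [0.606 0.03  0.168] ((0.5683978199958801, -0.008116424083709717), 0.03853115066885948)
[171 279] [201 307]
```

View pics/over.png

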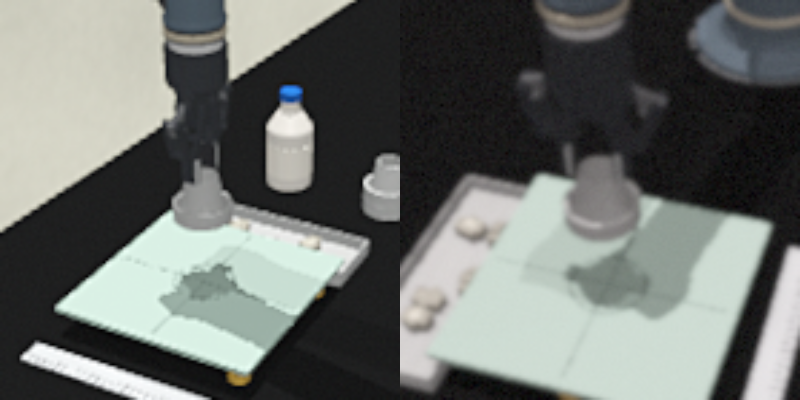

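The mould hangs upright and centred over the ring, with its underside at about z 0.147. Lowering gently until it touches the glass.

Run:
```python
from t import *
R=down(.1)
move_l(pl(0,0,.11),R,feed=.08); print(move_l(pl(0,0,.092),R,feed=.015,until_force=4)); t("touch")
command_gripper(.06); command_gripper(.085); t("open")
p=sense()["position"]; move_l([p[0],p[1],.25],R,feed=.12); sleep(.2)
p,d,K,T,w=shot("fin"); r=np.hypot(*(w[...,:2]-PC).transpose(2,0,1))
for z in(.106,.068):
    m=(abs(w[...,2]-z)<.005)&(r<.06); pt=np.argwhere(m)[:,::-1]
    P=np.array([ray(K,T[:3,3],T[:3,:3],q,z)[:2] for q in pt],np.float32); print(z,len(pt),cv2.minEnclosingCircle(P),np.median(w[m][:,2]))
movep([.52,-.15,.33],down(.1)); sleep(.1); p,d,K,T,w=shot("fin2"); t("end")
for zz,o in((.082,CONE),):
    m=(abs(w[...,2]-zz)<.006)&(np.hypot(*(w[...,:2]-o).transpose(2,0,1))<.06); P=np.array([ray(K,T[:3,3],T[:3,:3],q,zz)[:2] for q in np.argwhere(m)[:,::-1]],np.float32); print("mid top",len(P),cv2.minEnclosingCircle(P))
```

```text
True
touch 37.95 [ 0.5673 -0.0063  0.0992] [-1.2  0.5  4.3] 0.0385
open 38.67 [ 0.5658 -0.0063  0.0979] [ 0.6  0.3 -0.3] 0.0852
0.106 380 ((0.5668455362319946, -0.005766370799392462), 0.021457593888044357) 0.10545552685778758
0.068 1220 ((0.5666099786758423, -0.005641886033117771), 0.03784570470452309) 0.06758983331194837
end 41.2 [ 0.5204 -0.1476  0.3287] [-1.4  0.4 -0.3] 0.0853
mid top 284 ((0.4754331409931183, -0.37707245349884033), 0.022764118388295174)
```

View pics/fin2.png

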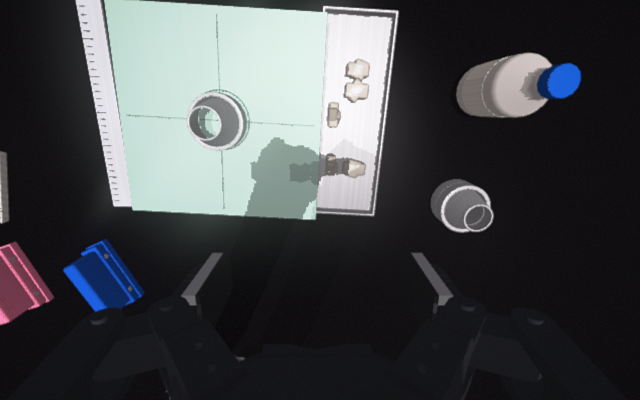

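The mould stands on the ring at (218,121), measured within about 1 mm of the middle. Five crumbs lie in the pan around (350,110) and the remaining stack at (463,205) has not moved, so I'm handing in.

```bash
python3 -c "
from rig import *
print(finish_job())"
```

```text
the job is handed in; nothing more can be done
None
```

I handed the job in at about 41 s: all five crumbs are in the pan, the scraper is back on the bench where it stood, and the top mould stands wide end down about 1 mm from the plate's middle; no verdict came back.

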